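# Slide the cutting board out over the scrap pan

### The job

Get the thin cutting board ready for scraping peelings into the open steel pan: push it with your fingers, flat along the wooden block, towards the side where the pan stands, until it sticks out squarely past the block's edge by about 4 cm, over the pan. Do not grip, lift or tip the board, leave the pan, tub, jar and cup where they stand, and finish with the hand clear of everything.

Things in the scene. Friction and masses are not known exactly. Their poses are not given: they have to be found in the camera images.
- block: Heavy maple butcher's block, fixed on the steel table: 360 mm along its x, 440 mm along its y, 60 mm high (top face 60 mm above the table). Origin at the centre of its underside, z up; its two edges at y = +220 mm and y = -220 mm are the left and right ones, and the pan stands beyond one of them. The block's position and yaw vary.
- board: Thin white plastic cutting board with a drawn grey line near its rim, loose on the block: 220 mm along its x, 150 mm along its y, 10 mm thick, about 0.3 kg. Origin at the centre of its underside, z up. It starts wholly on the block, turned up to 0.25 rad from it, its long sides facing the block's left and right edges. It slides with dry friction and stays where it is left.
- pan: Open shallow stainless pan, loose on the table beside the block, beyond either its +y or its -y edge (varies): 325 mm along its x, 176 mm along its y, 40 mm high, so its rim is 20 mm lower than the block's top; parallel to the block, 4 to 14 mm from it. Origin at the centre of its underside, z up.
- tub: Closed grey food tub with a white lid, loose on the table beside the block, on the side opposite the pan: 300 mm along its x, 170 mm along its y, 70 mm high (10 mm above the block's top). Origin at the centre of its underside. Bystander.
- jar: Amber glass spice jar with a steel cap, 48 mm across, 90 mm high, standing on the far (+x) strip of the block. Origin at the centre of its underside. Bystander.
- cup: Small white cup, 50 mm across, 75 mm high, standing on the far (+x) strip of the block. Origin at the centre of its underside. Bystander.

How it is judged:
By the outcome, as a careful person would: the job done as asked, in the order asked, and still so for the second after the job is handed in, with the robot touching nothing.
It also fails if it takes over 48 s, if anything falls off the work surface, if the arm or the gripper's body presses on something with over 40 N, if the wrist force passes 120 N, or if a joint passes its speed limit or range.

### The arm

A 6-joint arm with a two-finger parallel gripper is mounted at the origin on the work surface. World frame = base frame: x ahead of the robot, y to its left, z up, the work surface at z = 0. Lengths are in m, angles in rad, forces in N, time in s.
With the tool pointing down it reaches from about 0.25 to 0.8 m from the base axis. Payload 8.5 kg.
Tool frame: the origin (TCP) lies at the very end of the fingers, on their centre line; the grasp point (between the pads) lies r.grip_depth behind it (r.grip_depth is the distance from the TCP to the grasp point, in m); z points along the fingers, y is the direction in which the jaws open and shut (so a half turn about z gives the same grasp; the last joint's range is limited). The gripper opens to 85 mm and grips with 20 to 120 N. Pads are 22 mm wide; open, the fingers measure 114 mm over their backs; the gripper's body (76 mm by 85 mm) begins 54 mm behind the grasp point. The pads swing forward as they close: fully open they stand 13 mm farther back than shut.
Start: joints at [-1.259, 0.238, -0.013, 1.319, 0, 1.571], TCP at [0.161, -0.5, 0.211] pointing down, gripper open.
Joint ranges: [-2.66, 2.66], [-1.03, 1.9], [-1.14, 1.46], [-1.82, 2.27], [-1.45, 1.34], [-3.14, 3.14]. Speed limits (rad/s): [2.22, 2.22, 2.79, 3.14, 3.14, 3.14].

### API

Orientations are given as a unit quaternion [x, y, z, w].
In Python, from station import r, capture, camera_params, ticket gives the robot as it stands.
- The arm moves only by the tool play_rows, never from a script. Its argument "moves" is text: rows parted by semicolons, each of 5 numbers parted by spaces: the closure, from 0 (fully open) to 1 (shut), then the shift along the world's x, y, z in cm, then the turn about the world's z in rad. In form: claw x y z yaw; .... A call has exactly 8 rows; each row shifts and turns the pose as measured when the row begins; what a row does not reach is not made up. A row lasts 1/8 s, in which the tool goes at most 62.5 mm and 10.7 degrees, less where a joint would pass 70% of its speed; a pose out of reach is approached as far as the arm can. A call is refused whole if a number of a shift passes 6.25 or a number of a turn 0.188, either way. A call with a gripper value outside its range is refused whole. The fingers move at their own pace and stop on an object; "force" is the grip in N (left out, the last holds). Time passes only in rows, so rows that do not move let the fingers close, or fill a call up. It gives the time, the measured TCP pose, the force and the opening at its end, in the units of the state.
- r.read_state(): the state, without advancing time (a new reading comes with each control period).
- capture(name): name is "scene" or "top"; returns (picture, depth): 400x640x3 uint8, red, green, blue; 400x640 float32, m along the optical axis (not along the pixel's ray), 0 where there is no reading.
- camera_params(name): a dict with "camera_matrix" (3x3 intrinsics, pixels), "T" (4x4, takes a point from camera to world coordinates). Camera axes: x right, y up, looking along -z (the intrinsics and any distortion apply to the point x, -y, -z); pixel columns grow to the right and rows downward; lengths in m; the calibration is good to about 2 mm. A picture is of the moment at which its call begins. camera_params takes no time and is no camera call.
- ticket.job_done(): hands the job in, once; it reports no verdict.
The state is a dict: "time": time; "joint_pos": joint angles; "joint_velocities": joint speeds; "tau": joint torques, N m; "tool_pos": TCP position; "tcp_rot": TCP orientation; "wrist_force": force on the tool from outside, world axes, zero at the start; "ft_torque": the same for the moment, N m; "gripper_width": finger opening in m.
Only numpy, scipy, OpenCV 4.12 (cv2) and the standard library are available. Lean on these libraries where they do the work, as an engineer would, in place of code of your own. Each camera call takes 0.05 s, during which the arm holds its last target. There are 200 camera calls.

## Working session

There is one attempt and no reset: what is moved stays moved. The work goes in short steps, Python scripts to look and compute and a tool call to move; the robot and the scene stay as the last step left them, time stands still between calls to the robot, and variables do not carry over. Pictures are saved under pics/ and viewed, about 8 in all and at most 12, crops included, and the job is handed in when it is done.

Besides the shell and the picture viewer there is one more tool, called in YAML: its name, and indented under it one key for each argument. play_rows: Moves the arm, as the interface text tells. Its arguments: {"type":"object","properties":{"moves":{"type":"string"},"force":{"type":"number"}},"required":["moves"]}

```bash
mkdir -p pics; ls
cat > h.py <<'E'
import numpy as np, cv2
from station import r, capture, camera_params, ticket
def world(name, depth):
    p=camera_params(name); K=np.array(p["camera_matrix"]); T=np.array(p["T"])
    v,u=np.mgrid[:depth.shape[0],:depth.shape[1]]
    X=np.stack([(u-K[0,2])/K[0,0]*depth, -(v-K[1,2])/K[1,1]*depth, -depth, np.ones_like(depth)],-1)
    return (X@T.T)[...,:3]
def ray(name,uv,z):
    p=camera_params(name); K=np.array(p["camera_matrix"]); T=np.array(p["T"])
    uv=np.atleast_2d(uv).astype(float)
    d=np.stack([(uv[:,0]-K[0,2])/K[0,0],-(uv[:,1]-K[1,2])/K[1,1],-np.ones(len(uv))],-1)@T[:3,:3].T
    o=T[:3,3]; return o+d*((z-o[2])/d[:,2])[:,None]
E
python3 - <<'E'
from h import *
for n in("top","scene"):
    im,d=capture(n); np.savez(f"{n}0.npz",im=im,d=d); cv2.imwrite(f"pics/{n}0.png",im[...,::-1])
    p=camera_params(n); print(n,p, (d==0).mean())
E
```

```text
pics
top {'camera_matrix': array([[479.96451521,   0.        , 317.37941714],
       [  0.        , 479.96451521, 194.32807688],
       [  0.        ,   0.        ,   1.        ]]), 'T': array([[-0.0219274 ,  0.99412338, -0.10600891,  0.47336022],
       [-0.99963658, -0.02013798,  0.017921  ,  0.02680952],
       [ 0.01568088,  0.10636335,  0.99420368,  1.39073737],
       [ 0.        ,  0.        ,  0.        ,  1.        ]])} 0.00368359375
scene {'camera_matrix': array([[458.64442548,   0.        , 316.00798143],
       [  0.        , 458.64442548, 207.30287848],
       [  0.        ,   0.        ,   1.        ]]), 'T': array([[ 0.8160549 , -0.41882313,  0.39829836,  1.10494819],
       [ 0.57793062,  0.59978269, -0.55340485, -0.62490499],
       [-0.00711371,  0.68179756,  0.73150631,  0.91490191],
       [ 0.        ,  0.        ,  0.        ,  1.        ]])} 0.00383984375
```

View pics/top0.png

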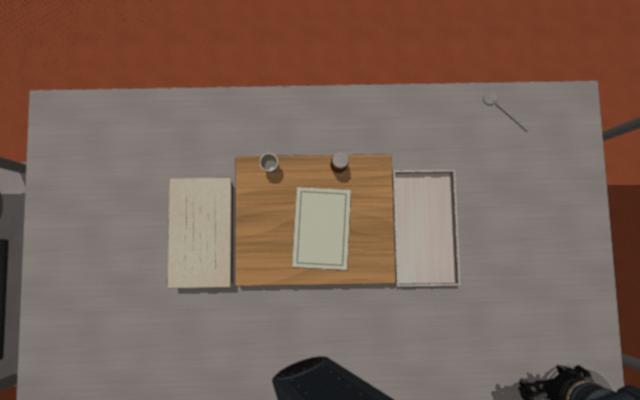

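View pics/scene0.png

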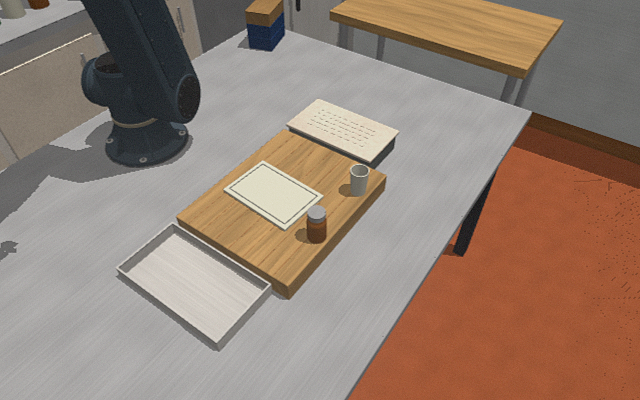

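The top view shows the block (cols 235–395, rows 154–286), the board (cols 293–351, rows 187–270), the pan on the right (cols 395–458, the -y side), the tub on the left, and the cup (269,160) and jar (340,160) on the far strip. The scene view agrees.

```bash
cat >> h.py <<'E'
def sides(name,mask,z):
    """fit the 4 sides of a quad from the mask contour; returns centre, yaw of side pairs, corners"""
    c=max(cv2.findContours(mask.astype(np.uint8),cv2.RETR_EXTERNAL,cv2.CHAIN_APPROX_NONE)[0],key=cv2.contourArea)
    P=ray(name,c[:,0,:],z)[:,:2]
    rc=cv2.minAreaRect(P.astype(np.float32)*1000)
    B=cv2.boxPoints(rc)/1000
    lines=[]
    for i in range(4):
        a,b=B[i],B[(i+1)%4]; L=np.linalg.norm(b-a); t=(b-a)/L; n=np.array([-t[1],t[0]])
        s=(P-a)@t; e=(P-a)@n
        Q=P[(abs(e)<.008)&(s>.12*L)&(s<.88*L)].astype(np.float32)
        vx,vy,x,y=cv2.fitLine(Q*1000,cv2.DIST_HUBER,0,.01,.01).ravel()
        lines.append((np.array([x,y])/1000,np.array([vx,vy])))
    C=[]
    for i in range(4):
        (p,t),(q,s)=lines[i],lines[(i+1)%4]
        k=np.linalg.solve(np.stack([t,-s],1),q-p); C.append(p+k[0]*t)
    C=np.array(C); return C
def fold(a): return (a+np.pi/4)%(np.pi/2)-np.pi/4
def rep(l,C):
    e=np.roll(C,-1,0)-C
    print(l,"centre",C.mean(0).round(4),"len",np.linalg.norm(e,axis=1).round(4),"yaw",[round(float(fold(np.arctan2(v[1],v[0]))),4) for v in e]); print(C.round(4).tolist())
def boardmask(name,im,zr,d):
    W=world(name,d); hsv=cv2.cvtColor(im,cv2.COLOR_RGB2HSV)
    m=(hsv[...,1]<60)&(hsv[...,2]>100)&zr(W)
    return m
E
python3 - <<'E'
from h import *
f=np.load("top0.npz"); im,d=f["im"],f["d"]; hsv=cv2.cvtColor(im,cv2.COLOR_RGB2HSV); W=world("top",d)
for u,v in[(322,230),(265,230),(425,230),(200,230),(269,153),(340,155),(500,250),(457,230)]: print((u,v),hsv[v,u],W[v,u].round(3))
box=np.zeros(d.shape,bool); box[140:300,233:397]=1
bl=box&(W[...,2]>.045); 
n,l,st,_=cv2.connectedComponentsWithStats(bl.astype(np.uint8)); print(st[:4])
rep("block",sides("top",bl,.06))
bd=np.zeros_like(box); bd[175:280,285:360]=1
bd&=(hsv[...,1]<80)
rep("board",sides("top",bd,.07))
p=np.zeros_like(box);p[160:300,394:470]=1;p&=W[...,2]>.015
rep("pan rim",sides("top",p,.04))
t=np.zeros_like(box);t[160:300,150:234]=1;t&=W[...,2]>.062
rep("tub",sides("top",t,.07))
print(r.read_state()["time"],r.read_state()["tcp_rot"],r.grip_depth)
E
```

```text
(322, 230) [ 29  33 171] [ 0.515 -0.008  0.071]
(265, 230) [ 16 132 151] [0.519 0.15  0.061]
(425, 230) [ 14  32 170] [ 0.511 -0.307  0.004]
(200, 230) [ 22  41 170] [0.522 0.326 0.072]
(269, 153) [ 18  25 134] [0.72  0.13  0.135]
(340, 155) [ 10  22 137] [ 0.708 -0.057  0.152]
(500, 250) [ 12  25 132] [ 0.449 -0.522  0.005]
(457, 230) [ 13  31 149] [ 0.508 -0.388  0.043]
[[     0      0    640    400 235368]
 [   297    140      1      1      1]
 [   268    142      1      1      1]
 [   295    142      1      1      1]]
block centre [0.5491 0.0132] len [0.4366 0.3625 0.4379 0.3581] yaw [-0.0143, -0.0096, -0.0042, -0.0059]
[[0.7261000275611877, -0.20649999380111694], [0.7324000000953674, 0.23010000586509705], [0.3698999881744385, 0.23360000550746918], [0.36809998750686646, -0.20430000126361847]]
board centre [ 0.5218 -0.0056] len [0.1493 0.2196 0.1486 0.2197] yaw [-0.0786, -0.0785, -0.0792, -0.0817]
[[0.6254000067710876, -0.08879999816417694], [0.6370999813079834, 0.060100000351667404], [0.41819998621940613, 0.07729999721050262], [0.40639999508857727, -0.07090000063180923]]
pan rim centre [ 0.5191 -0.3001] len [0.1726 0.3223 0.1824 0.3247] yaw [-0.0093, -0.039, -0.0232, -0.0085]
[[0.6800000071525574, -0.3901999890804291], [0.6815999746322632, -0.2176000028848648], [0.359499990940094, -0.20509999990463257], [0.35530000925064087, -0.3874000012874603]]
tub centre [0.5176 0.328 ] len [0.1668 0.297  0.1678 0.2976] yaw [-0.0197, -0.0058, -0.0233, -0.0026]
[[0.6646000146865845, 0.24400000274181366], [0.667900025844574, 0.4108000099658966], [0.3709000051021576, 0.4124999940395355], [0.367000013589859, 0.24480000138282776]]
0.1 [ 9.87872407e-01  1.55266529e-01 -9.69971682e-05 -6.35349554e-04] 0.0187
```

play_rows:
  moves: "0 2.25 3.9 0 0.078;0 2.25 3.9 0 0.078;0 2.25 3.9 0 0.078;0 2.25 3.9 0 0.078;0 2.25 3.9 0 0.078;0 2.25 3.9 0 0.078;0 2.25 3.9 0 0.078;0 2.25 3.9 0 0.078"

```text
time: 1.1
tool_pos: [0.3428, -0.179, 0.2079]
tcp_rot: [0.889, 0.457, -0.001, -0.002]
wrist_force: [0.4, -0.8, 0.6]
gripper_width: 0.0853
```

Run:
```python
from h import *
# refine block edges: top face wood by colour in both views
for n,z in(("top",.06),("scene",.06)):
    f=np.load(n+"0.npz"); im,d=f["im"],f["d"]; hsv=cv2.cvtColor(im,cv2.COLOR_RGB2HSV); W=world(n,d)
    m=(hsv[...,1]>85)&(hsv[...,0]<25)&(abs(W[...,2]-.06)<.008)&(abs(W[...,0]-.55)<.22)&(abs(W[...,1]-.01)<.26)
    m=cv2.morphologyEx(m.astype(np.uint8),cv2.MORPH_OPEN,np.ones((3,3)))
    rep(n+" block",sides(n,m,z))
f=np.load("scene0.npz"); im,d=f["im"],f["d"]; hsv=cv2.cvtColor(im,cv2.COLOR_RGB2HSV); W=world("scene",d)
m=(hsv[...,1]<80)&(hsv[...,2]>120)&(abs(W[...,2]-.068)<.012)&(abs(W[...,0]-.52)<.14)&(abs(W[...,1])<.11)
m=cv2.morphologyEx(m.astype(np.uint8),cv2.MORPH_OPEN,np.ones((3,3)))
rep("scene board",sides("scene",m,.07))
```

```text
top block centre [0.547  0.0135] len [0.438  0.3559 0.4367 0.3557] yaw [-0.0053, -0.0037, -0.0047, -0.0073]
[[0.7236999869346619, -0.20649999380111694], [0.7260000109672546, 0.23149999976158142], [0.3700999915599823, 0.23280000686645508], [0.36809998750686646, -0.20389999449253082]]
scene block centre [0.55   0.0106] len [0.4373 0.3574 0.4385 0.3596] yaw [-0.0024, -0.0099, -0.0075, -0.0063]
[[0.7286999821662903, -0.2094999998807907], [0.7297999858856201, 0.22779999673366547], [0.3723999857902527, 0.2312999963760376], [0.36910000443458557, -0.20720000565052032]]
scene board centre [ 0.522  -0.0063] len [0.1478 0.2194 0.148  0.2199] yaw [-0.0609, -0.0757, -0.0644, -0.0747]
[[0.6269999742507935, -0.08829999715089798], [0.6359999775886536, 0.05920000001788139], [0.4172999858856201, 0.07580000162124634], [0.4077000021934509, -0.07190000265836716]]
```

play_rows:
  moves: "0 2.25 3.85 0 0.078;0 2.25 3.85 0 0.078;0 2.25 3.85 -0.5 0.078;0 2.25 3.85 -1 0.078;0 2.25 3.85 -1.5 0.078;0 2.25 3.85 -1.5 0.078;0 2.25 3.85 -1.5 0.078;0 2.25 3.85 -1.5 0.078"

```text
time: 2.1
tool_pos: [0.527, 0.1408, 0.1304]
tcp_rot: [0.698, 0.716, -0.001, -0.001]
wrist_force: [0.9, -0.5, -0.1]
gripper_width: 0.0854
```

Run:
```python
from h import *
im,d=capture("scene"); cv2.imwrite("pics/s1.png",im[...,::-1])
cv2.imwrite("pics/s1c.png",cv2.resize(im[80:280,180:420,::-1],None,fx=3,fy=3,interpolation=cv2.INTER_CUBIC))
s=r.read_state();print(s); q=s["tcp_rot"];print(2*np.arctan2(q[1],q[0])-np.pi/2)
```

```text
{'time': 2.15, 'joint_pos': array([ 0.26558311,  0.31993925, -0.11554052,  1.13817574,  0.00243008,
        1.80553299]), 'joint_velocities': array([-0.04954019, -0.04158072, -0.06048118,  0.03734282, -0.01000872,
        0.02120973]), 'tau': array([ -4.96919319, -70.75447083,  27.85569727,   4.57182929,
        -1.10254515,   0.13354336]), 'tool_pos': array([0.52902261, 0.14472227, 0.12818769]), 'tcp_rot': array([ 6.96117271e-01,  7.17925640e-01, -6.09933996e-04, -1.77426894e-03]), 'wrist_force': array([ 2.69834252,  2.94892119, -1.81497197]), 'ft_torque': array([ 0.18458532, -0.11058588,  0.01303041]), 'gripper_width': 0.08562984904161725}
0.030842968243334212
```

View pics/s1c.png

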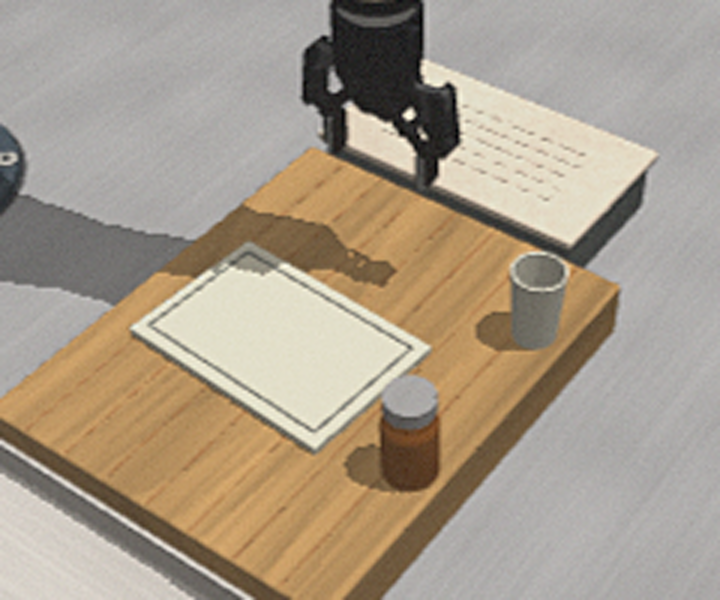

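The crop shows the open gripper above the wood on the tub side, both fingers clear of the board (board's left side from (250,245) to (430,350) in the crop). Next I descend.

play_rows:
  moves: "0 -0.2 -0.2 -1 -0.012;0 -0.2 -0.2 -1 -0.012;0 -0.2 -0.2 -1 -0.012;0 0 -0.2 -1 0;0 0 -0.2 -0.5 0;0 0 0 -0.3 0;0 0 0 -0.2 0;0 0 0 0 0"

```text
time: 3.15
tool_pos: [0.5211, 0.132, 0.0746]
tcp_rot: [0.711, 0.703, -0.002, -0.002]
wrist_force: [-0.0, -0.6, -1.2]
gripper_width: 0.0853
```

Run:
```python
from h import *
s=r.read_state(); q=s["tcp_rot"];print(s["tool_pos"],s["wrist_force"],2*np.arctan2(q[1],q[0])-np.pi/2)
im,d=capture("scene"); W=world("scene",d)
t=s["tool_pos"]
m=(im.max(2)<70)&(abs(W[...,0]-t[0])<.07)&(abs(W[...,1]-t[1])<.03)
z=W[...,2][m]; print(m.sum(),np.histogram(z,bins=np.arange(.05,.15,.005)))
cv2.imwrite("pics/s2c.png",cv2.resize(im[90:210,230:390,::-1],None,fx=4.5,fy=4.5,interpolation=cv2.INTER_CUBIC))
```

```text
[0.52114907 0.13199299 0.07455495] [-0.0455452  -0.64663965 -1.15244418] -0.010615331614266088
2268 (array([ 0,  0,  0,  0,  0,  0,  0,  0,  0,  0,  0,  1,  6, 10, 19, 14, 12,
       21, 13]), array([0.05 , 0.055, 0.06 , 0.065, 0.07 , 0.075, 0.08 , 0.085, 0.09 ,
       0.095, 0.1  , 0.105, 0.11 , 0.115, 0.12 , 0.125, 0.13 , 0.135,
       0.14 , 0.145]))
```

View pics/s2c.png

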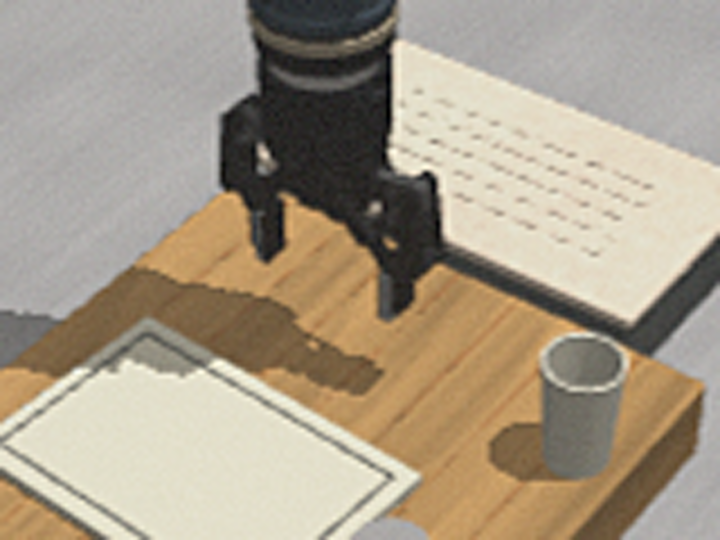

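The crop shows finger tips at about (265,260) and (393,318), apparently still above the wood. I'll cast rays through the tip pixels onto the finger plane to get their height.

Run:
```python
from h import *
for c in((265,260),(393,318)):
    uv=(230+c[0]/4.5,90+c[1]/4.5); a,b=ray("scene",uv,.0)[0],ray("scene",uv,.2)[0]
    for y in(.121,.132): k=(y-a[1])/(b[1]-a[1]); print(c,(a+k*(b-a)).round(4))
```

```text
(265, 260) [0.4792 0.121  0.1121]
(265, 260) [0.47   0.132  0.1003]
(393, 318) [0.574  0.121  0.1131]
(393, 318) [0.5662 0.132  0.1013]
```

play_rows:
  moves: "0 0 0 -0.4 0;0 0 0 -0.4 0;0 0 0 -0.2 0;0 0 0 -0.1 0;0 0 0 -0.1 0;0 0 0 0 0;0 0 0 0 0;0 0 0 0 0"

```text
time: 4.2
tool_pos: [0.5215, 0.1323, 0.0621]
tcp_rot: [0.711, 0.704, -0.001, -0.002]
wrist_force: [1.2, -0.9, -0.9]
gripper_width: 0.0853
```

Run:
```python
from h import *
s=r.read_state(); q=s["tcp_rot"];print(s["tool_pos"],s["wrist_force"],2*np.arctan2(q[1],q[0])-np.pi/2)
im,d=capture("scene"); W=world("scene",d)
c=im[90:210,230:390]; 
m=(im.max(2)<90); m[:, :270]=0;m[:,340:]=0;m[:120]=0;m[175:]=0
for u in range(282,326,2):
    v=np.flatnonzero(m[:,u]); 
    if len(v): print(u,v.max(),W[v.max()-1,u].round(3),W[v.max()-4,u].round(3))
```

```text
[0.52151417 0.13234759 0.06213901] [ 1.18171874 -0.85463832 -0.85598866] -0.010122787372896624
282 135 [0.46  0.119 0.152] [0.46  0.12  0.161]
284 137 [0.461 0.125 0.142] [0.458 0.129 0.148]
286 146 [0.466 0.125 0.113] [0.466 0.126 0.123]
288 150 [0.474 0.123 0.104] [0.474 0.124 0.114]
290 150 [0.477 0.128 0.102] [0.479 0.126 0.115]
292 148 [0.479 0.135 0.105] [0.481 0.133 0.118]
294 135 [0.506 0.113 0.177] [0.507 0.113 0.186]
296 137 [0.506 0.121 0.165] [0.513 0.113 0.182]
298 139 [0.512 0.121 0.161] [0.512 0.121 0.17 ]
300 139 [0.518 0.123 0.162] [0.52  0.121 0.174]
302 140 [0.526 0.121 0.164] [0.533 0.112 0.182]
304 142 [0.531 0.121 0.159] [0.539 0.112 0.179]
306 142 [0.543 0.115 0.168] [0.546 0.112 0.182]
308 144 [0.549 0.116 0.164] [0.549 0.116 0.174]
310 147 [0.558 0.112 0.161] [0.556 0.115 0.168]
312 148 [0.561 0.116 0.157] [0.559 0.118 0.164]
314 151 [0.565 0.119 0.147] [0.566 0.118 0.157]
316 163 [0.57  0.121 0.106] [0.571 0.119 0.119]
318 163 [0.574 0.124 0.106] [0.573 0.126 0.115]
320 161 [0.579 0.126 0.114] [0.577 0.129 0.122]
322 155 [0.589 0.12  0.144] [0.591 0.118 0.156]
324 153 [0.594 0.122 0.152] [0.594 0.122 0.162]
```

Run:
```python
from h import *
im,d=capture("scene"); W=world("scene",d)
cv2.imwrite("pics/s3c.png",cv2.resize(im[110:185,260:350,::-1],None,fx=8,fy=8,interpolation=cv2.INTER_NEAREST))
print("col 289");[print(v,im[v,289],W[v,289].round(3)) for v in range(144,160,2)]
print("col 317");[print(v,im[v,317],W[v,317].round(3)) for v in range(156,174,2)]
```

```text
col 289
144 [36 34 31] [0.48  0.122 0.125]
146 [40 30 30] [0.479 0.122 0.118]
148 [43 37 30] [0.48  0.121 0.112]
150 [25 27 28] [0.478 0.122 0.103]
152 [188 149  99] [0.449 0.156 0.058]
154 [196 152  99] [0.454 0.149 0.058]
156 [102  85  62] [0.461 0.141 0.059]
158 [117  97  67] [0.468 0.132 0.063]
col 317
156 [58 54 50] [0.571 0.124 0.125]
158 [64 63 61] [0.572 0.122 0.121]
160 [63 58 60] [0.571 0.124 0.112]
162 [52 49 52] [0.571 0.124 0.105]
164 [125 107  85] [0.57  0.125 0.097]
166 [189 148 100] [0.553 0.149 0.063]
168 [177 140  92] [0.557 0.143 0.062]
170 [175 139  88] [0.561 0.138 0.06 ]
172 [185 147  95] [0.564 0.134 0.058]
```

View pics/s3c.png

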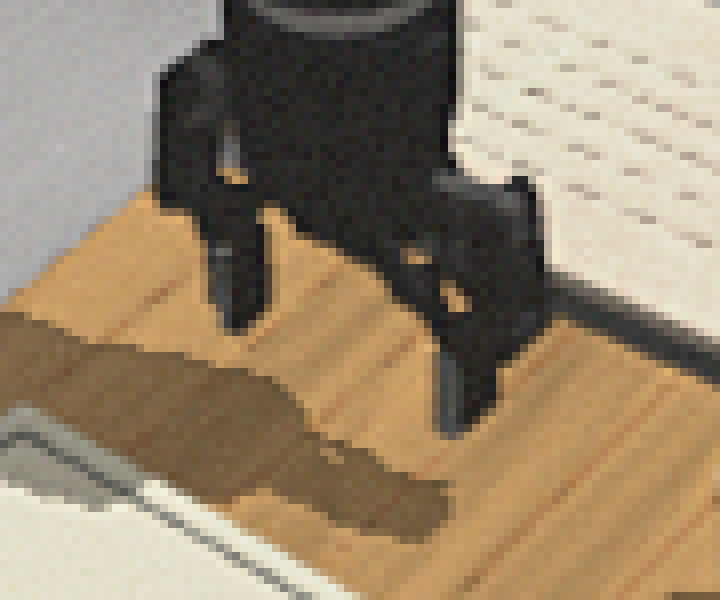

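The fingertips, at crop (237,330) and (455,435), are measured at about z = 0.098, roughly 36 mm above the reported TCP. I'll trust what I see over the nominal figure, and descend by touch in small steps.

play_rows:
  moves: "0 0 0 -0.4 0;0 0 0 -0.4 0;0 0 0 -0.4 0;0 0 0 -0.3 0;0 0 0 -0.2 0;0 0 0 -0.1 0;0 0 0 -0.1 0;0 0 0 0 0"

```text
time: 5.3
tool_pos: [0.5213, 0.1323, 0.0416]
tcp_rot: [0.711, 0.704, -0.001, -0.002]
wrist_force: [0.0, -0.1, -0.5]
gripper_width: 0.0853
```

```bash
cat > tip.py <<'E'
from h import *
s=r.read_state(); q=s["tcp_rot"];print(s["time"],s["tool_pos"],s["wrist_force"],s["gripper_width"],2*np.arctan2(q[1],q[0])-np.pi/2)
im,d=capture("scene"); W=world("scene",d); t=s["tool_pos"]
m=(im.max(2)<95)&(abs(W[...,1]-t[1])<.02)&(abs(W[...,0]-t[0])<.08)&(W[...,2]>.064)
for sg in(-1,1):
    k=m&((W[...,0]-t[0])*sg>.02)
    if k.sum(): P=W[k]; print(sg,"low tips",np.sort(P[:,2])[:4].round(3),P[P[:,2].argsort()[:8]].mean(0).round(4))
E
python3 tip.py
```

```text
5.3 [0.52133406 0.13233602 0.04156272] [ 0.03051369 -0.05920074 -0.48225442] 0.08532923839870918 -0.010068541805085873
-1 low tips [0.076 0.076 0.078 0.078] [0.4775 0.1278 0.0786]
1 low tips [0.078 0.078 0.081 0.082] [0.5691 0.1226 0.0812]
```

play_rows:
  moves: "0 0 0 -0.3 0;0 0 0 -0.2 0;0 0 0 -0.2 0;0 0 0 -0.1 0;0 0 0 -0.1 0;0 0 0 -0.1 0;0 0 0 0 0.004;0 0 0 0 0"

```text
time: 6.35
tool_pos: [0.5215, 0.1324, 0.031]
tcp_rot: [0.709, 0.705, -0.001, -0.002]
wrist_force: [1.1, -0.5, -0.1]
gripper_width: 0.0857
```

```bash
python3 tip.py
python3 - <<'E'
from h import *
im,d=capture("scene");W=world("scene",d)
for u in(289,317):
    print(u);[print(v,im[v,u],W[v,u].round(3)) for v in range(156,184,2)]
cv2.imwrite("pics/s4c.png",cv2.resize(im[110:205,250:370,::-1],None,fx=6,fy=6,interpolation=cv2.INTER_NEAREST))
E
```

```text
6.35 [0.521508   0.13237192 0.03103344] [ 1.10136499 -0.50686065 -0.09947281] 0.08568124804214756 -0.005778054432955093
-1 low tips [0.066 0.067 0.067 0.067] [0.4774 0.1283 0.0681]
1 low tips [0.068 0.068 0.069 0.071] [0.5699 0.1231 0.0711]
289
156 [53 53 49] [0.479 0.119 0.084]
158 [54 52 50] [0.479 0.119 0.076]
160 [87 74 54] [0.473 0.126 0.061]
162 [117  95  67] [0.477 0.12  0.06 ]
164 [116  95  66] [0.481 0.115 0.058]
166 [122  99  69] [0.487 0.107 0.06 ]
168 [118  98  65] [0.491 0.101 0.059]
170 [127 100  70] [0.496 0.095 0.059]
172 [115  88  61] [0.503 0.086 0.062]
174 [203 157 102] [0.508 0.08  0.061]
176 [232 229 206] [0.52  0.066 0.071]
178 [228 222 198] [0.522 0.062 0.068]
180 [175 171 157] [0.528 0.055 0.069]
182 [228 226 203] [0.532 0.049 0.068]
317
156 [199 154 104] [0.526 0.187 0.06 ]
158 [95 78 61] [0.571 0.124 0.119]
160 [46 39 45] [0.574 0.12  0.116]
162 [47 44 42] [0.575 0.118 0.111]
164 [54 50 49] [0.573 0.121 0.101]
166 [61 60 56] [0.572 0.122 0.092]
168 [65 66 62] [0.57  0.125 0.082]
170 [53 48 47] [0.57  0.125 0.075]
172 [81 81 76] [0.571 0.123 0.069]
174 [120  93  64] [0.57  0.124 0.061]
176 [121  95  67] [0.572 0.121 0.057]
178 [178 140  92] [0.579 0.112 0.06 ]
180 [198 155 105] [0.585 0.104 0.062]
182 [179 142  91] [0.588 0.099 0.06 ]
```

View pics/s4c.png

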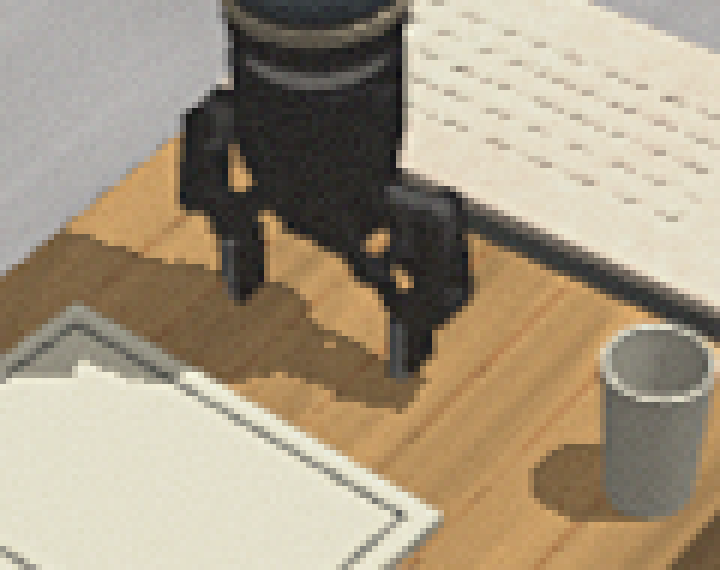

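The tips, at crop (240,300) and (400,378), are just above the wood. I'll feel for the surface in 1 mm steps.

play_rows:
  moves: "0 0 0 -0.1 0;0 0 0 -0.1 0;0 0 0 -0.1 0;0 0 0 0 0;0 0 0 0 0;0 0 0 0 0;0 0 0 0 0;0 0 0 0 0"

```text
time: 7.45
tool_pos: [0.5215, 0.1324, 0.0279]
tcp_rot: [0.709, 0.705, -0.001, -0.002]
wrist_force: [0.3, -0.3, -0.1]
gripper_width: 0.0854
```

play_rows:
  moves: "0 0 -0.8 0 0;0 0 -0.9 0 0;0 0 -0.9 0 0;0 0 -0.7 0 0;0 0 -0.7 0 0;0 0 -0.7 0 0;0 0 -0.7 0 0;0 0 -0.7 0 0"

```text
time: 8.45
tool_pos: [0.5213, 0.0673, 0.0279]
tcp_rot: [0.709, 0.705, -0.001, -0.002]
wrist_force: [0.2, 2.2, 0.9]
gripper_width: 0.0856
```

```bash
cat > bd.py <<'E'
from h import *
import sys
s=r.read_state(); q=s["tcp_rot"];print(s["time"],s["tool_pos"],s["wrist_force"],2*np.arctan2(q[1],q[0])-np.pi/2)
for n in("scene","top"):
    im,d=capture(n); cv2.imwrite(f"pics/{n}_{sys.argv[1]}.png",im[...,::-1])
    hsv=cv2.cvtColor(im,cv2.COLOR_RGB2HSV); W=world(n,d)
    m=(hsv[...,1]<80)&(hsv[...,2]>80)&(abs(W[...,2]-.069)<.013)&(abs(W[...,0]-.52)<.15)&(W[...,1]<.1)&(W[...,1]>-.29)
    m=cv2.morphologyEx(m.astype(np.uint8),cv2.MORPH_OPEN,np.ones((3,3)))
    try: rep(n+" board",sides(n,m,.07))
    except Exception as e: print(n,e)
E
python3 bd.py a
```

```text
8.45 [0.52128783 0.06725745 0.02792981] [0.20475374 2.16598241 0.86383022] -0.006110549668668419
scene board centre [ 0.5274 -0.023 ] len [0.1525 0.2207 0.1513 0.2236] yaw [0.0102, -0.0076, -0.0088, -0.0126]
[[0.6392999887466431, -0.10029999911785126], [0.6377000212669373, 0.05220000073313713], [0.4169999957084656, 0.05380000174045563], [0.4156999886035919, -0.09749999642372131]]
top OpenCV(4.12.0) /io/opencv/modules/imgproc/src/linefit.cpp:50: error: (-215:Assertion failed) count > 0 in function 'fitLine2D_wods'
```

play_rows:
  moves: "0 0 -0.8 0 0;0 0 -0.8 0 0;0 0 -0.8 0 0;0 0 -0.8 0 0;0 0 -0.8 0 0;0 0 -0.8 0 0;0 0 -0.8 0 0;0 0 -0.8 0 0"

```text
time: 9.55
tool_pos: [0.5215, -0.001, 0.028]
tcp_rot: [0.709, 0.705, -0.001, -0.002]
wrist_force: [-0.1, 1.4, -0.5]
gripper_width: 0.0856
```

play_rows:
  moves: "0 0 -0.8 0 0;0 0 -0.8 0 0;0 0 -0.8 0 0;0 0 -0.8 0 0;0 0 -0.7 0 0;0 0 -0.6 0 0;0 0 -0.4 0 0;0 0 -0.1 0 0"

```text
time: 10.55
tool_pos: [0.5214, -0.0549, 0.0279]
tcp_rot: [0.709, 0.705, -0.001, -0.002]
wrist_force: [0.3, 2.6, 0.6]
gripper_width: 0.0858
```

```bash
python3 bd.py b
```

```text
10.55 [ 0.52135622 -0.05492383  0.02791746] [0.34960567 2.57350456 0.63828615] -0.006462107290368779
scene board centre [ 0.5281 -0.1438] len [0.1504 0.2211 0.1509 0.2224] yaw [0.003, -0.004, -0.0054, -0.0017]
[[0.63919997215271, -0.21930000185966492], [0.638700008392334, -0.06889999657869339], [0.41760000586509705, -0.06809999793767929], [0.41679999232292175, -0.21889999508857727]]
top OpenCV(4.12.0) /io/opencv/modules/imgproc/src/linefit.cpp:50: error: (-215:Assertion failed) count > 0 in function 'fitLine2D_wods'
```

View pics/scene_b.png

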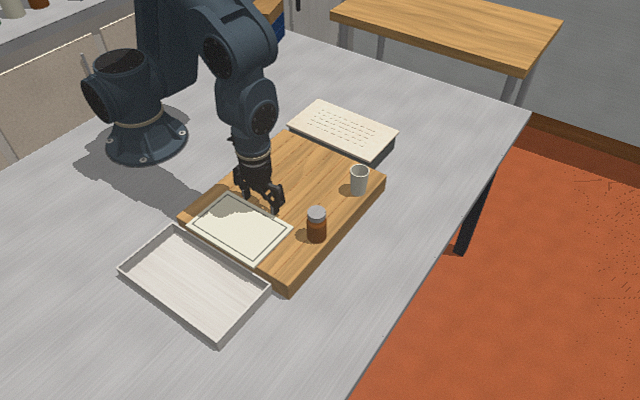

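The scene view shows the board flush against the fingers, with its right edge (182,228)–(258,263) just past the block edge; about 2.9 cm remain.

play_rows:
  moves: "0 0 -0.5 0 0;0 0 -0.6 0 0;0 0 -0.6 0 0;0 0 -0.5 0 0;0 0 -0.3 0 0;0 0 -0.2 0 0;0 0 0 0 0;0 0 0 0 0"

```text
time: 11.65
tool_pos: [0.5214, -0.0836, 0.0279]
tcp_rot: [0.709, 0.705, -0.001, -0.002]
wrist_force: [-0.0, 1.4, 0.6]
gripper_width: 0.0851
```

```bash
python3 bd.py c
```

```text
11.65 [ 0.52135645 -0.08361189  0.02793898] [-0.03592198  1.40824082  0.60898368] -0.006040107038617126
scene board centre [ 0.5283 -0.1725] len [0.1497 0.2233 0.1509 0.2203] yaw [-0.01, -0.0071, 0.0099, -0.0019]
[[0.6384999752044678, -0.24779999256134033], [0.6399999856948853, -0.09809999912977219], [0.41670000553131104, -0.09650000184774399], [0.41819998621940613, -0.24740000069141388]]
top OpenCV(4.12.0) /io/opencv/modules/imgproc/src/linefit.cpp:50: error: (-215:Assertion failed) count > 0 in function 'fitLine2D_wods'
```

play_rows:
  moves: "0 0 0.8 0 0;0 0 1.2 0 0;0 0 1.2 0 0;0 0 0.5 1.5 0;0 0 0.5 3 0;0 0 1 4 0;0 0 1 4 0;0 0 1 4 0"

```text
time: 12.75
tool_pos: [0.5187, -0.0063, 0.1993]
tcp_rot: [0.709, 0.705, -0.002, -0.003]
wrist_force: [-0.1, -0.1, -1.0]
gripper_width: 0.0854
```

play_rows:
  moves: "0 -2 3 2 0;0 -2 4 2 0;0 -2 4 0 0;0 -2 5 0 0;0 -2 5 0 0;0 -2 5 0 0;0 -1 3 0 0;0 0 0 0 0"

```text
time: 13.75
tool_pos: [0.3842, 0.2944, 0.254]
tcp_rot: [0.708, 0.706, 0.005, 0.001]
wrist_force: [0.7, 0.3, -0.3]
gripper_width: 0.0852
```

Run:
```python
from h import *
s=r.read_state();print(s["time"],s["tool_pos"],s["wrist_force"])
for n in("scene","top"):
    im,d=capture(n); cv2.imwrite(f"pics/{n}_d.png",im[...,::-1])
    hsv=cv2.cvtColor(im,cv2.COLOR_RGB2HSV); W=world(n,d)
    m=(hsv[...,1]<80)&(hsv[...,2]>70)&(W[...,2]>.055)&(W[...,2]<.085)&(abs(W[...,0]-.52)<.15)&(W[...,1]<-.03)&(W[...,1]>-.29)
    m=cv2.morphologyEx(m.astype(np.uint8),cv2.MORPH_OPEN,np.ones((3,3)))
    k,l,st,_=cv2.connectedComponentsWithStats(m); m=(l==1+st[1:,4].argmax())
    C=sides(n,m,.07); rep(n+" board",C)
    # visible block right edge: wood pixels beside board, ends of edge
    w=(hsv[...,1]>85)&(hsv[...,0]<25)&(abs(W[...,2]-.06)<.008)&(abs(W[...,1])<.26)
    P=W[w]; 
    for a,b in((.375,.41),(.65,.72)):
        Q=P[(P[:,0]>a)&(P[:,0]<b)]; print("block right edge x",a,b,np.percentile(Q[:,1],[.2,1]).round(4) if len(Q) else None)
    f=np.load(n+"0.npz")["d"]; W0=world(n,f); ch=(abs(W[...,2]-W0[...,2])>.012)&(f>0)&(d>0)
    for nm,(x,y,hx,hy) in dict(pan=(.519,-.33,.17,.07),tub=(.518,.328,.16,.09),cup=(.71,.13,.035,.035),jar=(.70,-.06,.035,.035)).items():
        z=(abs(W0[...,0]-x)<hx)&(abs(W0[...,1]-y)<hy)&(W0[...,2]>.02); print(nm,z.sum(),(z&ch).sum())
```

```text
13.75 [0.38422407 0.29442353 0.25399784] [ 0.73993007  0.31986464 -0.25066666]
scene board centre [ 0.5285 -0.1727] len [0.1504 0.2219 0.1496 0.2204] yaw [-0.0066, -0.0005, 0.0034, -0.0044]
[[0.6385999917984009, -0.24819999933242798], [0.6395999789237976, -0.09769999980926514], [0.41769999265670776, -0.09759999811649323], [0.41819998621940613, -0.24719999730587006]]
block right edge x 0.375 0.41 [-0.2055 -0.2038]
block right edge x 0.65 0.72 [-0.2076 -0.2061]
pan 1221 0
tub 4115 0
cup 833 0
jar 1130 0
top board centre [ 0.5272 -0.1708] len [0.1472 0.2214 0.149  0.2168] yaw [-0.0199, -0.0072, 0.0111, 0.0012]
[[0.6352999806404114, -0.24480000138282776], [0.6381999850273132, -0.09759999811649323], [0.41679999232292175, -0.09600000083446503], [0.41839998960494995, -0.24500000476837158]]
block right edge x 0.375 0.41 [-0.2054 -0.2012]
block right edge x 0.65 0.72 [-0.206  -0.2026]
pan 633 3
tub 6922 673
cup 469 1
jar 577 0
```

View pics/top_d.png

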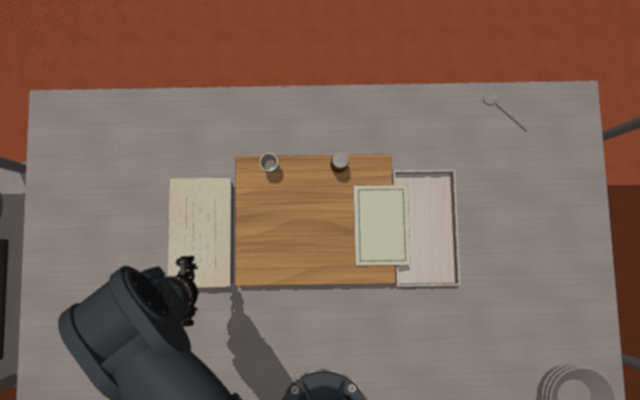

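The top view shows the board at cols 354–410, overhanging the block edge (col 395) and square to it. The pan, tub, cup and jar are where they were. The 673 changed pixels on the tub are the arm hovering above it. Handing in.

```bash
python3 -c "
from h import *
print(ticket.job_done())"
```

```text
the job is handed in; nothing more can be done
None
```

I pushed the board with both open fingers flat along the block towards the pan, which stands on the -y side. I then backed the hand off and raised it clear, and handed the job in at about 14 s.

**Last checks:**
- **Overhang:** the board sticks out past the block's edge by about 39 mm in the scene camera and about 40 mm in the top camera.
- **Squareness:** the long sides are within about 0.01 rad of the block's edge by the scene fit. The top fit scatters more: one short side reads -0.020 rad and the two long sides -0.007 and 0.001.
- **Bystanders:** the depth images show no change at the pan, jar or cup. The top camera alone flagged changes on the tub, because the arm was hovering over it. The scene camera saw none there.
- **Forces:** the wrist readings after each move stayed below about 4 N.

**Disagreements:**
- **Fingertip height:** the cameras put the open fingertips about 36 mm above the reported TCP, against the 13 mm stated. I set the pushing height from the cameras and felt for the wood, but never touched it.
- **Top camera:** its board fits failed during the push, so only the scene camera guided that part.

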